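Load the slide tray and lock it in

TASK

The slide tray of the scanner dock is still drawn out. Squeeze the two tabs of the black collar together and, keeping them squeezed, turn the collar counter-clockwise as far as it goes so that its latch arm swings clear; push the tray fully home, then squeeze and turn the collar back as far as it goes so that the arm lies behind the tray's lip, and let go so that both tabs spring out. Leave the things standing around the dock where they are.

Things in the scene. Friction and masses are not known exactly. Their poses are not given: they have to be found in the camera images.
- dock: white base plate (x -120 to 240, y -50 to 165 mm, 8 mm thick) of a slide scanner's loading dock, bolted down. Origin on the table under the collar's axis; x is the way the tray slides home, into the white housing (68 mm high, x 80 to 238, y 28 to 162 mm); the tray lies at y 45 to 145 mm between two rails 22 mm high; z up
- collar_grip (a point): on the black collar's upright axis, 72 mm above the table, where its two ribbed bare-metal tabs are squeezed. The tabs stand at opposite sides, on this point's y axis (z up; it turns with the collar): 24 mm wide, 52 to 84 mm above the table, 66 mm over their outer faces at rest, 46 mm squeezed; between them a 38 mm cap, top 90 mm. Fingertips stay above the 68 mm skirt, whose top is 48 mm up
- latch_tip (a point): end of the steel latch arm that sticks out of the collar's skirt, 62 mm from the axis, 12 mm wide, 10 mm thick, 33 mm above the table; locked, it points along the dock's y, over the tray and in the way of the tray's lip; released, it points nearly to the dock's -x, beside the tray
- collar (a joint): collar angle in rad: 0 locked (start), 1.3 fully released, counter-clockwise seen from above; stops at both ends. Turns freely (0.06 N m) while BOTH tabs are pressed in by 5 mm or more; otherwise a hidden tooth on each tab locks it at either end (play about 0.1 rad)
- tab_a (a joint): travel in m of the tab on the collar's +y side towards the axis: 0 out, 0.010 fully pressed; spring 2 N at rest, 7 N fully pressed
- tab_b (a joint): the same for the tab on the -y side
- tray_lip (a point): middle of the near face (the face that is pushed) of the upright lip at the tray's near end, 27 mm above the table; the lip is 100 mm wide (along y), 8 mm thick, its top 44 mm above the table. Axes as the dock's: +x is the way home. The black tray behind it carries three glass slides
- tray (a joint): how far the tray has been slid in, in m: it starts between 0 and 0.025, 0.100 is fully home against its stop; slides with about 1.5 N and stays where it is left. The latch arm stops the lip at about 0.07 unless released, and needs it at 0.03 or less, or fully home, to swing past the lip
- oil: small brown dropper bottle, 32 mm across, 75 mm tall, beside the dock; origin under its centre
- slidebox: closed white slide box 100 x 80 x 34 mm; origin under its centre
- jar: open white staining jar, 64 mm across, 70 mm tall; origin under its centre
- marker: white marker pen with black cap, 130 mm long, 15 mm thick, lying; origin under its centre

How it is judged (in metres and radians):
On the way, in this order (a step that is already met when the one before it is completed fails the run):
1. the collar is turned to released with the tray still out (value of joint collar above 1.1 rad and value of joint tray below 0.085 m), for 0.1 s.
2. the tray is pushed home (value of joint tray above 0.095 m), for 0.2 s.
At the end, for the whole second after the job is handed in: the tray is within 5 mm of fully home, the collar is turned back to within 0.15 rad of locked with the arm behind the lip, and both tabs have sprung out to within 3 mm (value of joint collar below 0.15 rad and value of joint tray above 0.095 m and value of joint each of tab_a, tab_b below 0.003 m); the robot touches nothing.
It fails at once if a thing beside the dock is shifted by more than 20 mm (distance of any of oil, slidebox, jar, marker from where it was at the start of the episode above 0.02 m).
It also fails if it takes over 64 s, if anything falls off the work surface, if the arm or the gripper's body presses on something with over 40 N, if the wrist force passes 120 N, or if a joint passes its speed limit or range.

ROBOT

A 7-joint arm with a two-finger parallel gripper is mounted at the origin on the work surface. World frame = base frame: x ahead of the robot, y to its left, z up, the work surface at z = 0. Lengths are in mm, angles in degrees, forces in N, time in s.
With the tool pointing down it reaches from about 400 to 850 mm from the base axis. Payload 4.5 kg.
Tool frame: the origin (TCP) lies midway between the tips of the shut fingers; the grasp point (between the pads) lies manip.tcp_to_grasp behind it (manip.tcp_to_grasp is the distance from the TCP to the grasp point, in mm); z points along the fingers, y is the direction in which the jaws open and shut (so a half turn about z gives the same grasp; the last joint's range is limited). The gripper opens to 85 mm and grips with 20 to 120 N. Pads are 22 mm wide; open, the fingers measure 114 mm over their backs; the gripper's body (76 mm by 85 mm) begins 54 mm behind the grasp point. The pads swing forward as they close: fully open they stand 13 mm farther back than shut.
Start: joints at [71.78, 39.483, -11.15, 89.685, 9.013, 51.709, -12.324], TCP at [215.398, -586.735, 231.317] pointing down, gripper open.
Joint ranges: [-172.22, 172.22], [-26.19, 119.32], [-84.43, 86.54], [7.71, 146.69], [-57.33, 237.33], [2.42, 119.75], [-152.13, 152.13]. Speed limits (degrees/s): [147.25, 147.25, 180, 180, 180, 180, 180].

INTERFACE

Orientations are given as a 3x3 rotation matrix whose columns are the frame's x, y, z axes.
In Python, from cell import manip, read_camera gives the robot as it stands.
- The arm moves only by the tool servo_tool, never from a script. Its argument "moves" is a list of rows, each a list of 2 entries, a list of its own where there are three numbers: the shift along the tool's x, y, z in m, then the turn about the tool's z in rad. A call has exactly 8 rows; each row shifts and turns the commanded pose from where the row before left it, along the tool's axes as they then stand; what a row does not reach is not made up. A row lasts 1/8 s, in which the tool goes at most 62.5 mm and 10.7 degrees, less where a joint would pass 70% of its speed; a pose out of reach is approached as far as the arm can. A call with a gripper value outside its range is refused whole. "fingers" is the closure, from 0 (fully open) to 1 (shut), set as the call begins (left out, the last holds). The fingers move at their own pace and stop on an object; "grip_force" is the grip in N (left out, the last holds). Time passes only in rows, so rows that do not move let the fingers close, or fill a call up. It gives the time, the measured TCP pose, the force and the opening at its end, in the units of the state.
- manip.get_state(): the state, without advancing time (a new reading comes with each control period).
- read_camera(name): name is "side" or "top"; returns a dict with "frame" (480x640x3 uint8, blue, green, red), "range_z" (480x640 float32, mm along the optical axis (not along the pixel's ray), 0 where there is no reading), "mtx" (3x3 intrinsics, pixels), "extrinsics" (4x4, takes a point from world to camera coordinates). Camera axes: x right, y up, looking along -z (the intrinsics and any distortion apply to the point x, -y, -z); pixel columns grow to the right and rows downward; lengths in mm; the calibration is good to about 2 mm. A picture is of the moment at which its call begins.
- manip.finish_job(): hands the job in, once; it reports no verdict.
The state is a dict: "clock": time; "joint_positions": joint angles; "qd": joint speeds; "effort": joint torques, N m; "position": TCP position; "tcp_rot": TCP orientation; "ft_force": force on the tool from outside, world axes, zero at the start; "ft_torque": the same for the moment, N m; "opening": opening from 0.0 (shut) to 1.0 (fully open).
Only numpy, scipy, OpenCV 4.12 (cv2) and the standard library are available. Lean on these libraries where they do the work, as an engineer would, in place of code of your own. Each camera call takes 0.05 s, during which the arm holds its last target.

## Working session

There is one attempt and no reset: what is moved stays moved. The work goes in short steps, Python scripts to look and compute and a tool call to move; the robot and the scene stay as the last step left them, time stands still between calls to the robot, and variables do not carry over. Pictures are saved under pics/ and viewed, and the job is handed in when it is done.

Besides the shell and the picture viewer there is one more tool, called in YAML: its name, and indented under it one key for each argument. servo_tool: Moves the arm, as the interface text tells. Its arguments: {"type":"object","properties":{"moves":{"type":"array","items":{"type":"array"}},"fingers":{"type":"number"},"grip_force":{"type":"number"}},"required":["moves"]}

```bash
ls; mkdir -p pics; python3 - <<'E'
from cell import manip, read_camera
import cv2,numpy as np
s=manip.get_state()
print({k:np.round(v,3).tolist() for k,v in s.items()}, manip.tcp_to_grasp)
for n in("side","top"):
    r=read_camera(n); cv2.imwrite(f"pics/{n}0.png",r["frame"]); np.savez(f"{n}0.npz",**r)
    print(n,r["mtx"].tolist(),np.round(r["extrinsics"],4).tolist(),[k for k in r])
E
```

```text
pics
{'clock': 0.0, 'joint_positions': [71.779, 39.536, -11.145, 89.748, 9.013, 51.708, -12.324], 'qd': [-0.007, -0.037, -0.041, 0.076, -0.019, -0.123, 0.005], 'effort': [0.0, -53.962, -1.266, -15.855, 0.009, 0.01, -0.0], 'position': [215.103, -586.098, 230.436], 'tcp_rot': [[0.939, 0.345, -0.001], [0.345, -0.939, 0.002], [-0.0, -0.002, -1.0]], 'ft_force': [-1.075, -0.337, 0.316], 'ft_torque': [-0.028, 0.042, 0.014], 'opening': 1.002} 18.700000000000003
side [[481.0545834749895, 0.0, 323.52503696638917], [0.0, 481.0545834749895, 241.83611500495684], [0.0, 0.0, 1.0]] [[-0.7237, -0.6898, 0.0198, 439.6161], [0.4725, -0.4745, 0.7427, -322.1607], [-0.5029, 0.5469, 0.6693, -475.2629], [0.0, 0.0, 0.0, 1.0]] ['frame', 'range_z', 'mtx', 'extrinsics']
top [[529.844868756595, 0.0, 317.4847218629211], [0.0, 529.844868756595, 236.95802549667366], [0.0, 0.0, 1.0]] [[0.018, -0.9995, -0.0243, 18.6831], [0.9986, 0.0168, 0.051, -576.6002], [-0.0505, -0.0251, 0.9984, -843.3137], [0.0, 0.0, 0.0, 1.0]] ['frame', 'range_z', 'mtx', 'extrinsics']
```

View pics/side0.png

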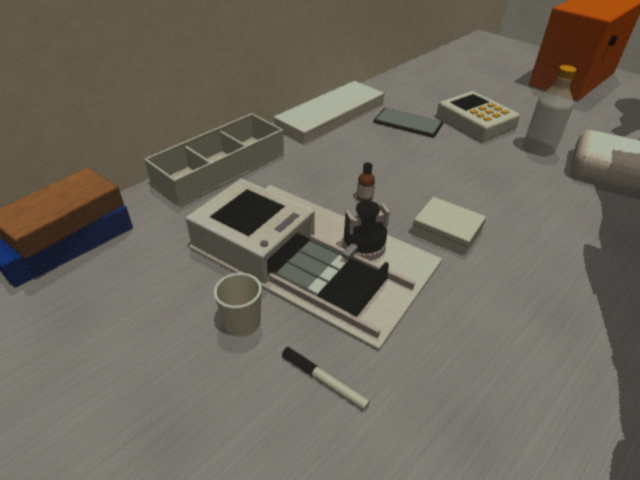

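View pics/top0.png

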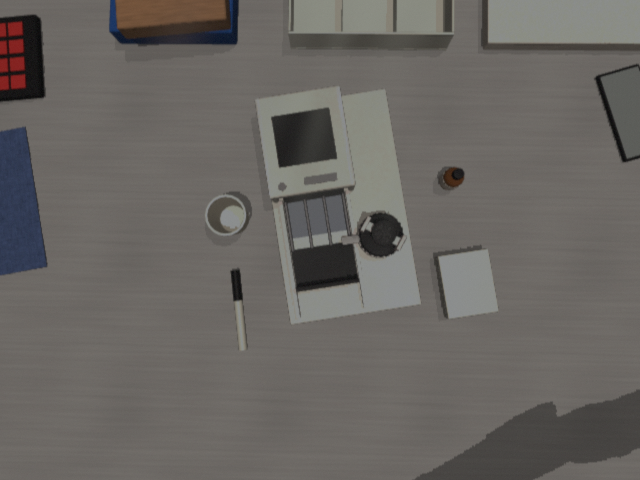

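```bash
cat > h.py <<'E'
import numpy as np,cv2
def ray(r,u,v):
    K=r["mtx"];E=r["extrinsics"];R=E[:3,:3];t=E[:3,3]
    d=np.array([(u-K[0,2])/K[0,0],-(v-K[1,2])/K[1,1],-1.0])
    return -R.T@t, R.T@d
def onz(r,u,v,z):
    c,d=ray(r,u,v); return c+d*(z-c[2])/d[2]
def proj(r,p):
    K=r["mtx"];E=r["extrinsics"];q=E[:3,:3]@np.asarray(p,float)+E[:3,3]
    return K[0,0]*q[0]/-q[2]+K[0,2], K[1,1]*-q[1]/-q[2]+K[1,2]
def cloud(r):
    v,u=np.mgrid[0:480,0:640];z=r["range_z"].astype(float)
    K=r["mtx"];E=r["extrinsics"]
    q=np.stack([(u-K[0,2])/K[0,0]*z,-(v-K[1,2])/K[1,1]*z,-z],-1)
    P=(q-E[:3,3])@E[:3,:3]; P[z==0]=np.nan
    return P
E
python3 - <<'E'
import numpy as np,cv2
from h import *
t=dict(np.load("top0.npz"));s=dict(np.load("side0.npz"))
f=t["frame"][190:320,250:450]; cv2.imwrite("pics/topc.png",cv2.resize(f,None,fx=4,fy=4,interpolation=cv2.INTER_CUBIC))
f=s["frame"][150:340,250:450]; cv2.imwrite("pics/sidec.png",cv2.resize(f,None,fx=3,fy=3,interpolation=cv2.INTER_CUBIC))
for u,v in [(291,322),(419,303),(385,91)]: print(onz(t,u,v,8).round(1))
P=cloud(t)
m=P[...,2]
for lo,hi in [(86,95),(78,86),(45,52)]:
    k=(m>lo)&(m<hi); k[:, :350]=0;k[:,410:]=0;k[:205]=0;k[265:]=0
    print(lo,hi,k.sum(),np.nanmedian(P[k],0),P[k].min(0) if k.any() else 0,P[k].max(0) if k.any() else 0)
k=(m>40)&(m<48);k[:270]=0;k[300:]=0;k[:,:285]=0;k[:,365:]=0
print('lip',k.sum(),P[k].mean(0),P[k].min(0),P[k].max(0))
E
```

```text
[437.8  69.4   8. ]
[ 472.5 -137.     8. ]
[819.7 -78.2   8. ]
86 95 517 [581.33176928 -70.91483954  89.5637711 ] [ 559.71920179 -102.53495898   86.03950512] [600.48134603 -38.83256809  93.49579144]
78 86 133 [576.46007064 -90.07772119  83.15527876] [ 556.80090561 -104.66259485   78.34544934] [605.41080659 -37.51679287  85.90551838]
45 52 701 [574.06255483 -67.10767872  47.50840893] [ 548.11315223 -105.09061155   45.00750667] [615.31856187 -36.61068981  51.96195089]
lip 324 [502.11970837  11.6431208   43.52535583] [489.77846544 -36.37180357  40.01793637] [513.40376594  60.23040847  47.42476642]
```

View pics/topc.png

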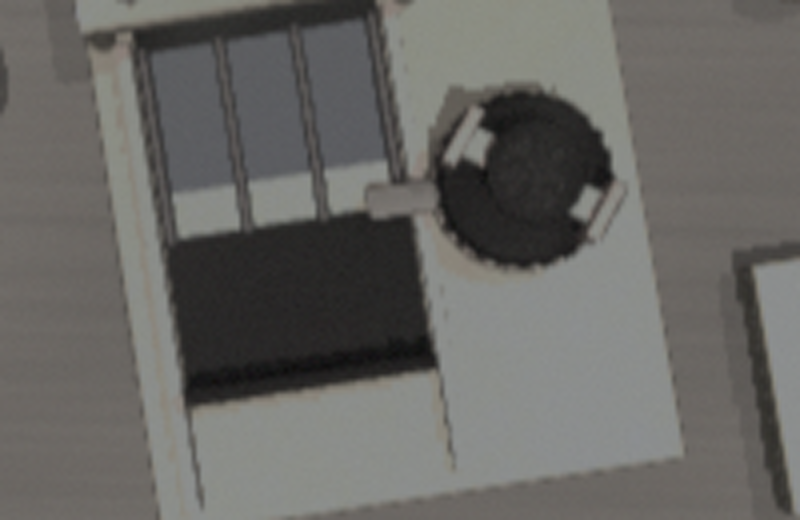

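View pics/sidec.png

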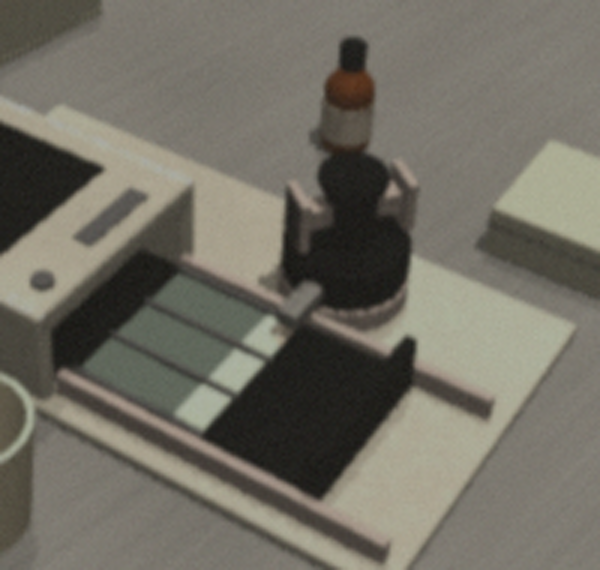

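```bash
python3 - <<'E'
import numpy as np,cv2
from h import *
t=dict(np.load("top0.npz"));s=dict(np.load("side0.npz"))
# top: tabs (bright, z>70) & cap
for n,r,(u0,u1,v0,v1) in [("top",t,(350,412,205,266)),("side",s,(335,395,195,245))]:
    P=cloud(r); g=r["frame"].max(2).astype(int)
    box=np.zeros((480,640),bool);box[v0:v1,u0:u1]=1
    k=box&(P[...,2]>68)&(g>75)
    nn,l,st,c=cv2.connectedComponentsWithStats(k.astype(np.uint8))
    for i in range(1,nn):
        if st[i,4]>12: print(n,'tab',st[i],c[i].round(1),np.median(P[l==i],0).round(1),P[l==i].max(0).round(1), 'onz84',onz(r,*c[i],84).round(1))
    k=box&(P[...,2]>84)&(g<75)
    print(n,'cap',k.sum(),P[k].mean(0).round(1),(P[k].max(0)-P[k].min(0)).round(1))
    (x,y),rad=cv2.minEnclosingCircle(np.argwhere(k)[:,::-1].astype(np.float32)); print(x,y,rad,onz(r,x,y,90).round(1))
# skirt circle at 48, dark contour in top
g=t["frame"].max(2); 
m=((g<60)).astype(np.uint8); m[:, :352]=0;m[:,415:]=0;m[:200]=0;m[268:]=0
cs,_=cv2.findContours(m,cv2.RETR_EXTERNAL,cv2.CHAIN_APPROX_NONE);c=max(cs,key=cv2.contourArea)
(x,y),rad=cv2.minEnclosingCircle(c);print('skirt',x,y,rad,onz(t,x,y,46).round(1),rad*2*(843-45)/530)
# oil, box
for n,(u,v),z in [("oil",(453,177),70),("box",(467,284),34),("jar",(226,216),70)]: print(n,onz(t,u,v,z).round(1))
# plate fit: calib check
P=cloud(t); 
for u,v in [(400,280),(370,150),(250,400),(305,110),(345,240),(325,250)]: print(u,v,P[v,u].round(1))
E
```

```text
top tab [361 216  12  15 110] [366.9 224.2] [592.5 -46.9  81.9] [605.4 -37.5  86.5] onz84 [593.  -46.3  84. ]
top tab [392 235  15  15 115] [399.2 241.3] [568.9 -94.4  81.3] [577.9 -85.   86.2] onz84 [568.2 -94.3  84. ]
top cap 511 [581.3 -70.6  89.6] [35.9 37.   7.4]
383.6206970214844 232.10345458984375 12.762491226196289 [581.2 -70.5  90. ]
side tab [380 203  10  16  60] [385.2 209.3] [565.5 -96.1  82.5] [580.1 -90.8  84.9] onz84 [564.6 -92.8  84. ]
side tab [345 210  14  17 101] [351.6 217.1] [592.  -46.2  78.6] [608.3 -37.9  84.7] onz84 [589.1 -40.8  84. ]
side tab [378 210   6   8  35] [380.3 213.7] [570.4 -90.2  73.2] [578.1 -75.   86.7] onz84 [563.1 -78.7  84. ]
side cap 330 [582.  -69.3  89.1] [37.1 37.1  8. ]
367.5 208.0 11.672718048095703 [581.7 -69.3  90. ]
skirt 380.0 234.5 22.209331512451172 [580.1 -69.3  46. ] 66.87942093183409
oil [ 667.8 -176.4   70. ]
box [ 505.4 -207.2   34. ]
jar [603.1 167.5  70. ]
400 280 [ 508.9 -106.4    5.7]
370 150 [720.9 -54.8   8.5]
250 400 [309.6 134.1   0.7]
305 110 [769.2  50.2  66.5]
345 240 [570.9 -15.2  39.5]
325 250 [555.2  16.2  16.4]
```

servo_tool:
  moves:
    - [[0.032, -0.022, 0], 0]
    - [[0.033, -0.0225, 0], 0]
    - [[0.033, -0.0225, 0], 0]
    - [[0.033, -0.0225, 0], 0]
    - [[0.033, -0.0225, 0], 0]
    - [[0.033, -0.0225, 0], 0]
    - [[0.033, -0.0225, 0], 0]
    - [[0.033, -0.0225, 0], 0]
  fingers: 0
  grip_force: 30

```text
clock: 1.1
position: [400.9, -326.4, 231.1]
tcp_rot: [[0.939, 0.345, -0.0], [0.345, -0.939, 0.0], [-0.0, -0.0, -1.0]]
ft_force: [0.5, -0.2, 0.9]
opening: 1.001
```

servo_tool:
  moves:
    - [[0.033, -0.0225, 0.005], 0.05]
    - [[0.033, -0.0225, 0.005], 0]
    - [[0.033, -0.0225, 0.005], 0]
    - [[0.033, -0.0225, 0.005], 0]
    - [[0.033, -0.0225, 0.005], 0]
    - [[0.033, -0.0225, 0.005], 0]
    - [[0.033, -0.0225, 0.005], 0]
    - [[0.028, -0.022, 0.005], 0]

```text
clock: 2.1
position: [593.4, -76.6, 190.7]
tcp_rot: [[0.955, 0.298, -0.0], [0.298, -0.955, 0.0], [-0.0, -0.0, -1.0]]
ft_force: [0.5, -0.1, 1.0]
opening: 1.0
```

servo_tool:
  moves:
    - [[-0.0099, -0.01, 0.01], 0]
    - [[0, 0, 0.01], 0.129]
    - [[0, 0, 0.01], 0.129]
    - [[0, 0, 0.01], 0.129]
    - [[0, 0, 0], 0.129]
    - [[0, 0, 0], 0.129]
    - [[0, 0, 0], 0.129]
    - [[0, 0, 0], 0]

```text
clock: 3.1
position: [580.1, -71.2, 150.9]
tcp_rot: [[0.891, -0.453, -0.001], [-0.453, -0.891, -0.0], [-0.001, 0.001, -1.0]]
ft_force: [0.1, 0.5, -0.3]
opening: 0.999
```

```bash
python3 - <<'E'
from cell import manip, read_camera
import cv2,numpy as np
s=manip.get_state(); print(s["position"],s["tcp_rot"],s["joint_positions"],s["ft_force"])
for n in("side","top"):
    r=read_camera(n); cv2.imwrite(f"pics/{n}1.png",r["frame"])
E
```

```text
[580.09458777 -71.20187937 150.93073398] [[ 8.91303277e-01 -4.53406870e-01 -8.23731748e-04]
 [-4.53407235e-01 -8.91303415e-01 -3.18723829e-04]
 [-5.89683346e-04  6.57565528e-04 -9.99999610e-01]] [  -1.71285802   42.71033412    7.24722147  101.75862251   -8.31538504
   36.09392016 -106.59748808] [ 0.10908101  0.45806229 -0.25518688]
```

View pics/side1.png

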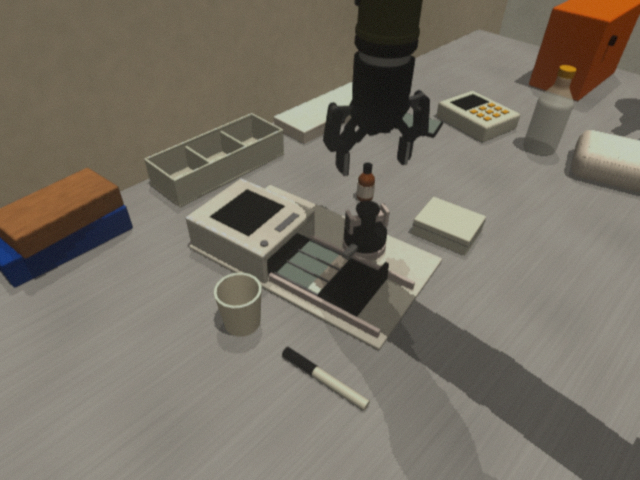

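servo_tool:
  moves:
    - [[0.0003, -0.0015, 0.01], 0]
    - [[0, 0, 0.015], 0]
    - [[0, 0, 0.015], 0]
    - [[0, 0, 0.015], 0]
    - [[0, 0, 0.015], 0]
    - [[0, 0, 0.015], 0]
    - [[0, 0, 0.015], 0]
    - [[0, 0, 0], 0]

```text
clock: 4.2
position: [580.4, -70.1, 49.9]
tcp_rot: [[0.891, -0.455, -0.002], [-0.455, -0.891, 0.0], [-0.002, 0.001, -1.0]]
ft_force: [0.3, 0.2, 1.0]
opening: 1.002
```

```bash
python3 - <<'E'
from cell import manip, read_camera
import cv2,numpy as np
s=manip.get_state(); print(s["position"],s["ft_force"])
r=read_camera("side"); cv2.imwrite(f"pics/side2.png",cv2.resize(r["frame"][100:300,270:470],None,fx=3,fy=3,interpolation=2))
E
```

```text
[580.35466324 -70.1056922   49.94338069] [0.30006125 0.1825656  0.95007843]
```

View pics/side2.png

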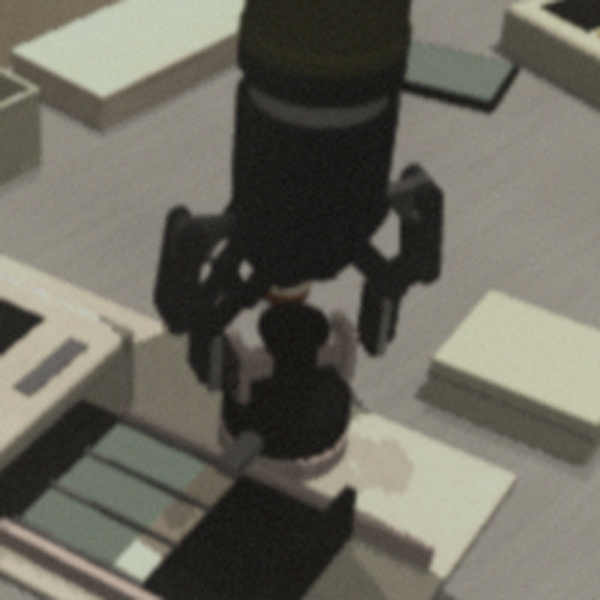

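servo_tool:
  moves:
    - [[0, 0, 0], 0]
    - [[0, 0, 0], 0]
    - [[0, 0, 0], 0]
    - [[0, 0, 0], 0]
    - [[0, 0, 0], 0]
    - [[0, 0, 0], 0]
    - [[0, 0, 0], 0]
    - [[0, 0, 0], 0]
  fingers: 0.65
  grip_force: 30

```text
clock: 5.25
position: [582.0, -70.9, 53.2]
tcp_rot: [[0.89, -0.455, 0.002], [-0.455, -0.89, -0.001], [0.002, -0.0, -1.0]]
ft_force: [-1.9, -0.4, 9.9]
opening: 0.511
```

servo_tool:
  moves:
    - [[0, 0, -0.001], 0]
    - [[0, 0, -0.001], 0]
    - [[0, 0, -0.001], 0]
    - [[0, 0, -0.0005], 0]
    - [[0, 0, 0], 0]
    - [[0, 0, 0], 0]
    - [[0, 0, 0], 0]
    - [[0, 0, 0], 0]

```text
clock: 6.25
position: [581.7, -70.8, 53.8]
tcp_rot: [[0.89, -0.455, 0.001], [-0.455, -0.89, -0.001], [0.001, 0.001, -1.0]]
ft_force: [4.5, -3.4, -13.3]
opening: 0.5
```

```bash
python3 - <<'E'
from cell import manip, read_camera
import cv2,numpy as np
s=manip.get_state(); print(s["position"],s["ft_force"],s["ft_torque"],s["opening"])
r=read_camera("side"); cv2.imwrite(f"pics/side3.png",cv2.resize(r["frame"][130:280,290:440],None,fx=4,fy=4,interpolation=2))
E
```

```text
[581.74634382 -70.79518642  53.78551514] [  4.53873155  -3.40836792 -13.29615903] [-6.73828103e-01 -1.01810682e+00 -8.41317367e-04] 0.5004235043545286
```

View pics/side3.png

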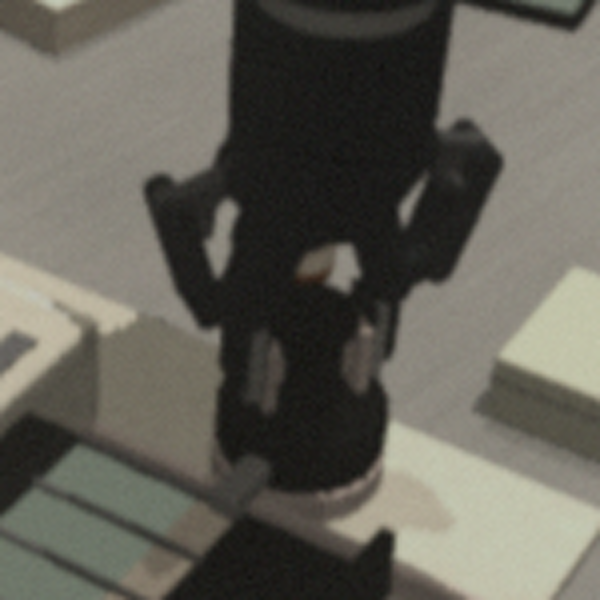

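servo_tool:
  moves:
    - [[0.001, 0.0002, 0.001], 0]
    - [[0.0006, 0, 0.001], 0]
    - [[0, 0, 0], -0.03]
    - [[0, 0, 0], -0.05]
    - [[0, 0, 0], -0.08]
    - [[0, 0, 0], -0.08]
    - [[0, 0, 0], -0.08]
    - [[0, 0, 0], -0.08]

```text
clock: 7.3
position: [582.0, -70.9, 53.5]
tcp_rot: [[0.998, -0.068, -0.001], [-0.068, -0.998, 0.0], [-0.001, -0.0, -1.0]]
ft_force: [-0.9, -0.3, 5.1]
opening: 0.504
```

servo_tool:
  moves:
    - [[0, 0, 0], -0.11]
    - [[0, 0, -0.0005], -0.12]
    - [[0, 0, 0], -0.12]
    - [[0, 0, 0], -0.12]
    - [[0, 0, 0], -0.12]
    - [[0, 0, 0], -0.12]
    - [[0, 0, 0], -0.12]
    - [[0, 0, 0], -0.06]

```text
clock: 8.3
position: [581.9, -70.7, 53.6]
tcp_rot: [[0.681, 0.732, -0.001], [0.732, -0.681, 0.0], [-0.001, -0.001, -1.0]]
ft_force: [-1.4, -1.1, 1.9]
opening: 0.504
```

```bash
python3 - <<'E'
from cell import manip, read_camera
import cv2,numpy as np
s=manip.get_state(); R=np.array(s["tcp_rot"]);print(s["position"],s["ft_force"],s["ft_torque"],s["opening"],np.degrees(np.arctan2(R[1,1],R[0,1])),s["joint_positions"])
for n in("side","top"):
    r=read_camera(n); f=r["frame"][150:300,290:440] if n=="side" else r["frame"][160:310,290:440]
    cv2.imwrite(f"pics/{n}4.png",cv2.resize(f,None,fx=4,fy=4,interpolation=2))
E
```

```text
[581.91309152 -70.73520288  53.59850803] [-1.41764832 -1.10743226  1.87928474] [ 0.00201661  0.21954969 -0.06061322] 0.5038459985446229 -42.928873755595745 [  9.27222014  51.45700781 -11.93206598 103.42335852  20.59323042
  27.3173096  -59.63056223]
```

View pics/side4.png

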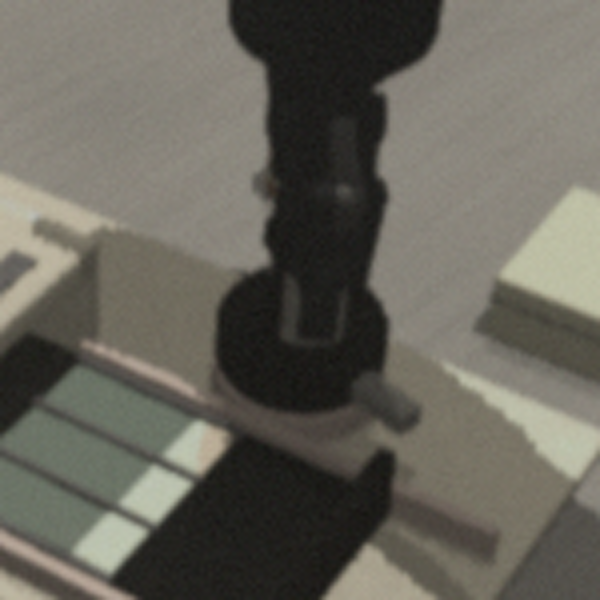

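servo_tool:
  moves:
    - [[0, 0, 0], -0.02]
    - [[0, 0, 0], -0.02]
    - [[0, 0, 0], -0.02]
    - [[0, 0, 0], 0]
    - [[0, 0, 0], 0]
    - [[0, 0, 0], 0]
    - [[0, 0, 0], 0]
    - [[0, 0, 0], 0]

```text
clock: 9.4
position: [582.0, -70.8, 53.6]
tcp_rot: [[0.642, 0.766, -0.001], [0.766, -0.642, 0.001], [-0.0, -0.002, -1.0]]
ft_force: [-3.4, 1.5, 6.5]
opening: 0.504
```

```bash
python3 - <<'E'
from cell import manip
import numpy as np
s=manip.get_state(); R=np.array(s["tcp_rot"]);print(s["position"],s["ft_force"],s["ft_torque"],s["opening"],np.degrees(np.arctan2(R[1,1],R[0,1])))
E
```

```text
[581.95795272 -70.78014035  53.56952842] [-3.38233992  1.53090797  6.51737387] [ 0.3298853   0.6955746  -1.25499864] 0.5042726500759193 -39.9724723990701
```

servo_tool:
  moves:
    - [[0, 0, 0], 0.03]
    - [[0, 0, 0], 0.01]
    - [[0, 0, 0], 0]
    - [[0, 0, 0], 0]
    - [[0, 0, 0], 0]
    - [[0, 0, 0], 0]
    - [[0, 0, 0], 0]
    - [[0, 0, 0], 0]

```text
clock: 10.4
position: [581.9, -70.7, 53.5]
tcp_rot: [[0.67, 0.743, -0.001], [0.743, -0.67, 0.0], [-0.001, -0.001, -1.0]]
ft_force: [-4.1, 0.4, 5.3]
opening: 0.502
```

servo_tool:
  moves:
    - [[0, 0, 0], 0]
    - [[0, 0, 0], 0]
    - [[0, 0, 0], 0]
    - [[0, 0, 0], 0]
    - [[0, 0, 0], 0]
    - [[0, 0, 0], 0]
    - [[0, 0, 0], 0]
    - [[0, 0, 0], 0]
  fingers: 0

```text
clock: 11.4
position: [582.6, -71.2, 53.3]
tcp_rot: [[0.669, 0.743, 0.0], [0.743, -0.669, -0.0], [-0.0, 0.0, -1.0]]
ft_force: [-0.6, 0.0, 0.1]
opening: 0.998
```

servo_tool:
  moves:
    - [[0, 0, -0.015], 0]
    - [[0, 0, -0.015], 0]
    - [[0, 0, -0.015], 0]
    - [[0, 0, -0.015], 0]
    - [[0, 0, -0.015], 0]
    - [[0, 0, -0.015], 0]
    - [[0, 0, 0], 0]
    - [[0, 0, 0], 0]

```text
clock: 12.4
position: [582.3, -71.2, 143.0]
tcp_rot: [[0.669, 0.743, -0.001], [0.743, -0.669, -0.0], [-0.001, -0.0, -1.0]]
ft_force: [0.2, 0.1, -0.2]
opening: 1.001
```

```bash
python3 - <<'E'
from cell import manip, read_camera
import cv2,numpy as np
s=manip.get_state(); print(s["position"],s["ft_force"],s["opening"],s["tcp_rot"])
for n in("side",):
    r=read_camera(n); f=r["frame"]; np.savez("side5.npz",**r)
    cv2.imwrite(f"pics/{n}5.png",cv2.resize(f[160:350,220:460],None,fx=3,fy=3,interpolation=2))
E
```

```text
[582.29170038 -71.18334646 143.00538788] [ 0.18167614  0.07717136 -0.15816936] 1.0014429986383193 [[ 6.69123023e-01  7.43151318e-01 -7.06209419e-04]
 [ 7.43151452e-01 -6.69123239e-01 -9.97813615e-05]
 [-5.46693784e-04 -4.58054549e-04 -9.99999746e-01]]
```

View pics/side5.png

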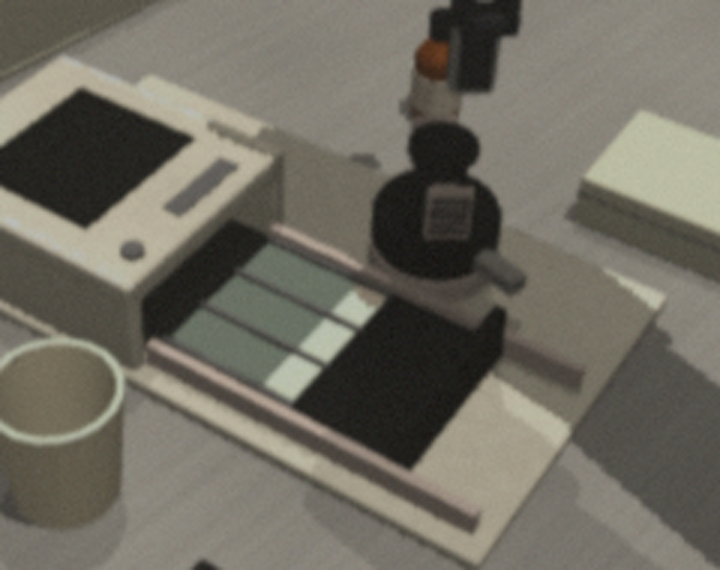

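servo_tool:
  moves:
    - [[0, 0, 0], 0.14]
    - [[0, 0, 0], 0.142]
    - [[0, 0, 0], 0.142]
    - [[0, 0, 0], 0.141]
    - [[-0.027, -0.024, 0], 0]
    - [[-0.028, -0.024, 0], 0]
    - [[-0.028, -0.024, 0], 0]
    - [[-0.027, -0.0235, 0], 0]
  fingers: 1

```text
clock: 13.45
position: [449.5, -8.3, 142.9]
tcp_rot: [[0.963, 0.27, -0.001], [0.27, -0.963, 0.0], [-0.001, -0.0, -1.0]]
ft_force: [0.3, 0.3, 0.5]
opening: -0.003
```

servo_tool:
  moves:
    - [[0, 0, 0.015], 0]
    - [[0, 0, 0.018], 0]
    - [[0, 0, 0.018], 0]
    - [[0, 0, 0.018], 0]
    - [[0, 0, 0.018], 0]
    - [[0, 0, 0.018], 0]
    - [[0, 0, 0.01], 0]
    - [[0, 0, 0], 0]

```text
clock: 14.45
position: [450.5, -8.8, 27.7]
tcp_rot: [[0.963, 0.27, -0.001], [0.27, -0.963, -0.0], [-0.001, -0.0, -1.0]]
ft_force: [-0.2, -0.1, 1.1]
opening: 0.006
```

```bash
python3 - <<'E'
from cell import manip, read_camera
import cv2,numpy as np
s=manip.get_state(); R=np.array(s["tcp_rot"]);print(s["position"],s["ft_force"],s["opening"],np.degrees(np.arctan2(R[1,1],R[0,1])))
r=read_camera("side"); f=r["frame"]
cv2.imwrite(f"pics/side6.png",cv2.resize(f[160:350,220:460],None,fx=3,fy=3,interpolation=2))
E
```

```text
[450.51445502  -8.77104151  27.65790037] [-0.21696034 -0.14394399  1.12901258] 0.00598445451101151 -74.35866055770792
```

View pics/side6.png

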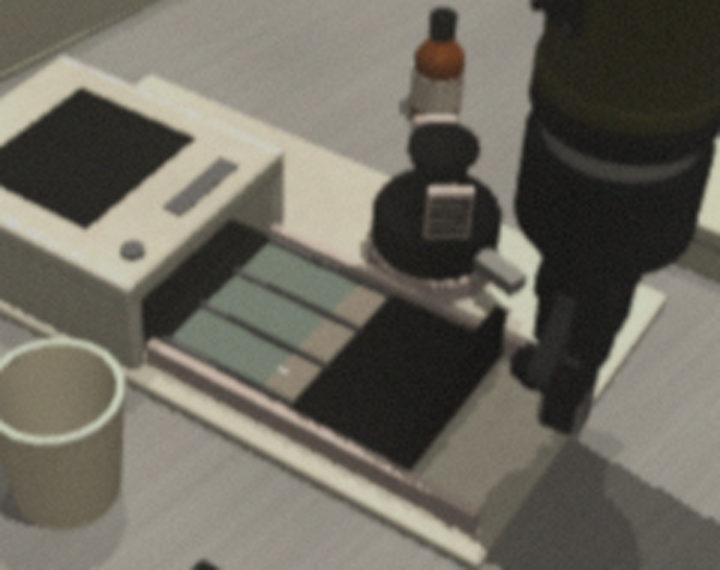

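servo_tool:
  moves:
    - [[0, -0.006, 0], 0.053]
    - [[0, -0.006, 0], 0.053]
    - [[0.01, 0, 0], 0]
    - [[0.01, 0, 0], 0]
    - [[0.01, 0, 0], 0]
    - [[0.008, 0, 0], 0]
    - [[0.008, 0, 0], 0]
    - [[0.008, 0, 0], 0]

```text
clock: 15.5
position: [501.2, 11.6, 28.5]
tcp_rot: [[0.986, 0.166, -0.003], [0.166, -0.986, -0.001], [-0.003, 0.0, -1.0]]
ft_force: [-2.1, -0.4, 1.3]
opening: -0.001
```

servo_tool:
  moves:
    - [[0.008, 0, 0], 0]
    - [[0.008, 0, 0], 0]
    - [[0.008, 0, 0], 0]
    - [[0.008, 0, 0], 0]
    - [[0.006, 0, 0], 0]
    - [[0.004, 0, 0], 0]
    - [[0, 0, 0], 0]
    - [[0, 0, 0], 0]

```text
clock: 16.5
position: [543.9, 18.8, 28.8]
tcp_rot: [[0.986, 0.166, 0.001], [0.166, -0.986, 0.0], [0.001, -0.0, -1.0]]
ft_force: [0.8, -0.6, -0.3]
opening: -0.003
```

```bash
cat > look.py <<'E'
import sys
from cell import manip, read_camera
import cv2,numpy as np
s=manip.get_state(); R=np.array(s["tcp_rot"]);p=np.array(s["position"]);print(p,np.round(s["ft_force"],2),s["opening"],np.degrees(np.arctan2(R[1,1],R[0,1])))
a=np.radians(9.6);d=p[:2]-[582,-71];print("dock",d[0]*np.cos(a)+d[1]*np.sin(a),-d[0]*np.sin(a)+d[1]*np.cos(a))
r=read_camera("side"); np.savez(sys.argv[1]+".npz",**r)
cv2.imwrite(f"pics/{sys.argv[1]}.png",cv2.resize(r["frame"][160:350,220:460],None,fx=3,fy=3,interpolation=2))
E
python3 look.py s7
```

```text
[543.89435889  18.81904976  28.78202565] [ 0.82 -0.63 -0.28] -0.00312044478338271 -80.44557901993011
dock -22.59300076213468 94.91605712628017
```

View pics/s7.png

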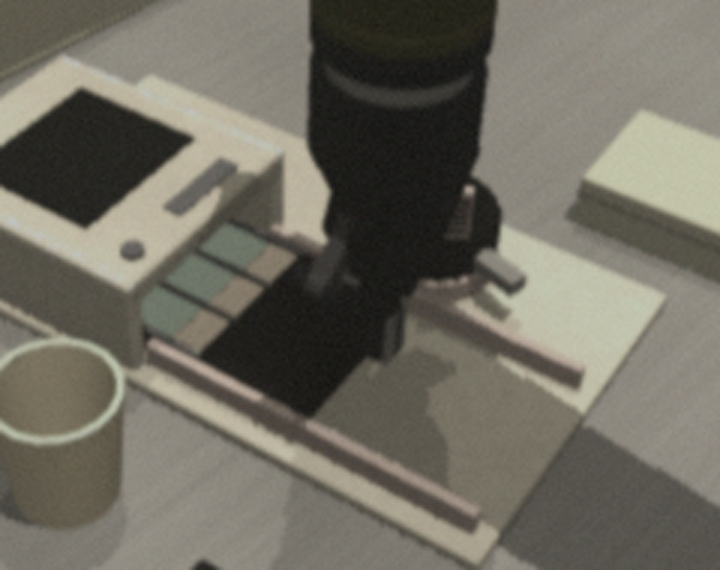

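servo_tool:
  moves:
    - [[0.005, 0, 0], 0]
    - [[0.005, 0, 0], 0]
    - [[0.005, 0, 0], 0]
    - [[0.004, 0, 0], 0]
    - [[0.003, 0, 0], 0]
    - [[0.002, 0, 0], 0]
    - [[0.001, 0, 0], 0]
    - [[0, 0, 0], 0]

```text
clock: 17.55
position: [567.4, 22.9, 28.5]
tcp_rot: [[0.986, 0.166, -0.002], [0.166, -0.986, -0.0], [-0.002, -0.0, -1.0]]
ft_force: [-2.9, -0.5, 1.5]
opening: 0.001
```

servo_tool:
  moves:
    - [[0.001, 0, 0], 0]
    - [[0.001, 0, 0], 0]
    - [[0.001, 0, 0], 0]
    - [[0.001, 0, 0], 0]
    - [[0, 0, 0], 0]
    - [[0, 0, 0], 0]
    - [[0, 0, 0], 0]
    - [[0, 0, 0], 0]

```text
clock: 18.55
position: [567.5, 22.8, 28.2]
tcp_rot: [[0.986, 0.166, -0.009], [0.166, -0.986, -0.002], [-0.009, 0.001, -1.0]]
ft_force: [-9.8, -0.9, 6.0]
opening: 0.001
```

```bash
python3 look.py s8
```

```text
[567.48182999  22.8038337   28.20736767] [-9.85 -0.89  6.  ] 0.0007020449908148106 -80.4355027141831
dock 1.3286896930738372 94.91138531111297
```

servo_tool:
  moves:
    - [[-0.004, 0, 0], 0]
    - [[-0.006, 0, 0], 0]
    - [[-0.01, 0, 0], 0]
    - [[-0.02, 0, 0], 0]
    - [[0, 0, -0.02], 0]
    - [[0, 0, -0.03], 0]
    - [[0, 0, -0.035], 0]
    - [[0, 0, -0.035], 0]

```text
clock: 19.6
position: [532.4, 16.9, 149.7]
tcp_rot: [[0.986, 0.166, -0.0], [0.166, -0.986, -0.0], [-0.0, 0.0, -1.0]]
ft_force: [1.0, 0.6, 0.0]
opening: 0.003
```

```bash
python3 look.py s9
```

```text
[532.35892317  16.8714882  149.73426372] [1.04 0.65 0.02] 0.0030445733561104533 -80.4426969964686
dock -34.2916870689725 94.91951930779958
```

View pics/s9.png

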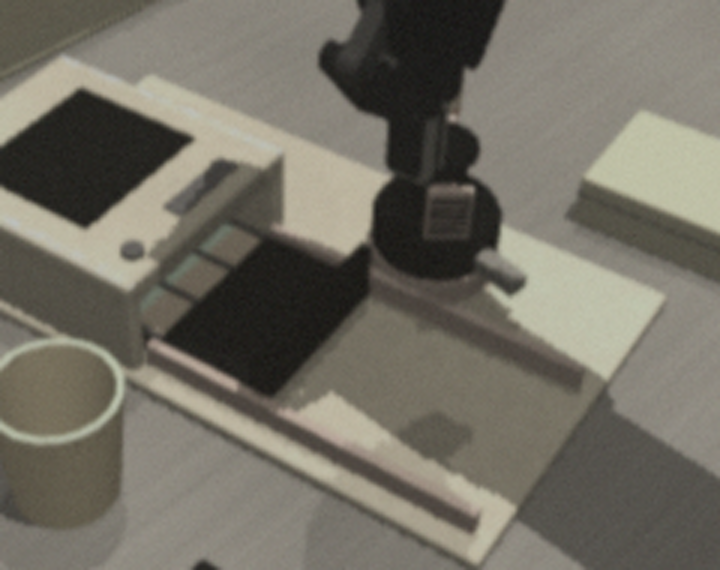

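```bash
python3 - <<'E'
import numpy as np
from h import *
a=np.radians(9.6)
for n in ("side0","s9"):
    r=dict(np.load(n+".npz"));P=cloud(r);d=P[...,:2]-np.array([582,-71]);X=d[...,0]*np.cos(a)+d[...,1]*np.sin(a);Y=-d[...,0]*np.sin(a)+d[...,1]*np.cos(a);Z=P[...,2]
    k=(Y>55)&(Y<135)&(Z>33)&(Z<48)&(X<60)&(X>-100)
    print(n,k.sum(),np.percentile(X[k],[2,20,50,80,98]).round(1))
E
```

```text
side0 355 [-67.2 -66.6 -64.5 -60.7   4.4]
s9 306 [13.2 14.1 15.1 18.7 21.3]
```

servo_tool:
  moves:
    - [[0.011, 0.03, 0], 0]
    - [[0.012, 0.033, 0], 0]
    - [[0.0113, 0.032, 0], 0]
    - [[0, 0, 0], -0.167]
    - [[0, 0, 0], -0.168]
    - [[0, 0, 0], -0.168]
    - [[0, 0, 0], -0.167]
    - [[0, 0, 0], 0]
  fingers: 0

```text
clock: 20.65
position: [581.9, -71.2, 148.3]
tcp_rot: [[0.671, 0.741, -0.001], [0.741, -0.671, 0.0], [-0.0, -0.001, -1.0]]
ft_force: [-0.4, 0.1, -0.0]
opening: 1.004
```

```bash
python3 look.py s10
```

```text
[581.87786866 -71.22252333 148.31264911] [-0.38  0.11 -0.01] 1.004195733993126 -42.16927459880043
dock -0.15753095404192208 -0.19903943232434101
```

servo_tool:
  moves:
    - [[0, 0, 0.01], 0]
    - [[0, 0, 0.014], 0]
    - [[0, 0, 0.015], 0]
    - [[0, 0, 0.015], 0]
    - [[0, 0, 0.015], 0]
    - [[0, 0, 0.014], 0]
    - [[0, 0, 0.012], 0]
    - [[0, 0, 0], 0]

```text
clock: 21.7
position: [581.3, -71.0, 52.6]
tcp_rot: [[0.67, 0.743, -0.003], [0.743, -0.67, -0.0], [-0.002, -0.002, -1.0]]
ft_force: [0.0, -0.3, 0.7]
opening: 1.0
```

servo_tool:
  moves:
    - [[0, 0, 0], 0]
    - [[0, 0, 0], 0]
    - [[0, 0, 0], 0]
    - [[0, 0, 0], 0]
    - [[0, 0, 0], 0]
    - [[0, 0, 0], 0]
    - [[0, 0, 0], 0]
    - [[0, 0, 0], 0]
  fingers: 0.65

```text
clock: 22.7
position: [582.3, -70.4, 55.4]
tcp_rot: [[0.67, 0.742, 0.001], [0.742, -0.67, 0.0], [0.001, 0.0, -1.0]]
ft_force: [-2.9, 0.5, 10.6]
opening: 0.511
```

```bash
python3 look.py s11; python3 -c "
from cell import manip;print(manip.get_state()['ft_torque'])"
```

```text
[582.32535965 -70.42594035  55.35633844] [-2.9   0.47 10.55] 0.5107820050306503 -42.09487328091736
dock 0.4165385336500965 0.5117607192494971
[ 0.26217548  0.63184869 -0.25087915]
```

View pics/s11.png

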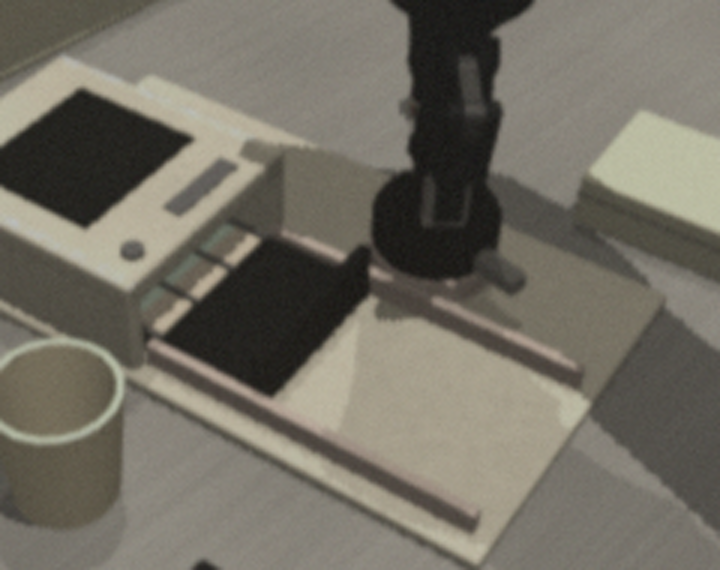

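servo_tool:
  moves:
    - [[0, 0, -0.001], 0]
    - [[0, 0, -0.0005], 0]
    - [[0, 0, 0], 0.03]
    - [[0, 0, 0], 0.05]
    - [[0, 0, 0], 0.08]
    - [[0, 0, 0], 0.08]
    - [[0, 0, 0], 0.08]
    - [[0, 0, 0], 0.08]

```text
clock: 23.75
position: [582.4, -70.7, 55.5]
tcp_rot: [[0.907, 0.421, 0.0], [0.421, -0.907, 0.0], [0.0, -0.0, -1.0]]
ft_force: [-1.7, 2.9, 5.6]
opening: 0.507
```

```bash
python3 look.py s12; python3 -c "
from cell import manip;print(manip.get_state()['ft_torque'])"
```

```text
[582.38425285 -70.66940603  55.52083339] [-1.72  2.88  5.55] 0.5067140555141567 -65.11134841078803
dock 0.43400452975801657 0.26188297767789365
[ 0.50937033  0.19510574 -0.0503722 ]
```

View pics/s12.png

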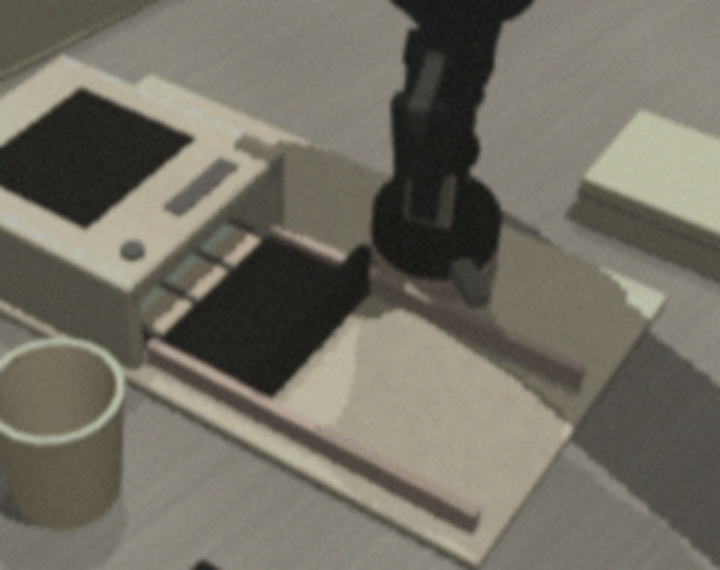

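servo_tool:
  moves:
    - [[0, 0, 0], 0.11]
    - [[0, 0, 0], 0.12]
    - [[0, 0, 0], 0.12]
    - [[0, 0, 0], 0.12]
    - [[0, 0, 0], 0.12]
    - [[0, 0, 0], 0.12]
    - [[0, 0, 0], 0.12]
    - [[0, 0, 0], 0.05]

```text
clock: 24.8
position: [582.4, -71.2, 55.5]
tcp_rot: [[0.903, -0.43, -0.0], [-0.43, -0.903, -0.001], [0.0, 0.001, -1.0]]
ft_force: [-1.3, 1.9, 5.4]
opening: 0.506
```

servo_tool:
  moves:
    - [[0, 0, 0], 0.02]
    - [[0, 0, 0], 0.02]
    - [[0, 0, 0], 0.02]
    - [[0, 0, 0], 0.01]
    - [[0, 0, 0], 0]
    - [[0, 0, 0], 0]
    - [[0, 0, 0], 0]
    - [[0, 0, 0], 0]

```text
clock: 25.8
position: [582.3, -71.2, 55.5]
tcp_rot: [[0.873, -0.487, -0.0], [-0.487, -0.873, -0.001], [0.0, 0.001, -1.0]]
ft_force: [-0.6, 0.4, 5.1]
opening: 0.51
```

```bash
python3 look.py s13; python3 -c "
from cell import manip;print(manip.get_state()['ft_torque'])"
```

```text
[582.33543976 -71.19284553  55.52834044] [-0.59  0.44  5.12] 0.5102183492546978 -119.13432600187195
dock 0.2985816641060077 -0.246085792094047
[0.05610333 0.26545877 0.96579034]
```

View pics/s13.png

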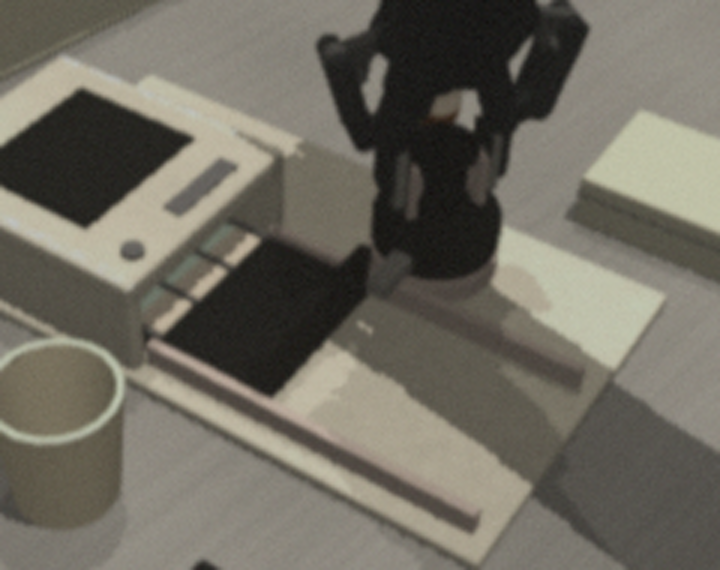

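At the locked stop (torque +0.97 N m, arm behind the lip). Back the twist off slightly, open, and rise.

servo_tool:
  moves:
    - [[0, 0, 0], -0.02]
    - [[0, 0, 0], -0.01]
    - [[0, 0, 0], 0]
    - [[0, 0, 0], 0]
    - [[0, 0, 0], 0]
    - [[0, 0, 0], 0]
    - [[0, 0, 0], 0]
    - [[0, 0, 0], 0]

```text
clock: 26.85
position: [582.3, -71.2, 55.5]
tcp_rot: [[0.886, -0.463, -0.0], [-0.463, -0.886, -0.001], [0.0, 0.001, -1.0]]
ft_force: [-0.9, -0.2, 6.0]
opening: 0.508
```

servo_tool:
  moves:
    - [[0, 0, 0], 0]
    - [[0, 0, 0], 0]
    - [[0, 0, 0], 0]
    - [[0, 0, 0], 0]
    - [[0, 0, 0], 0]
    - [[0, 0, 0], 0]
    - [[0, 0, 0], 0]
    - [[0, 0, 0], 0]
  fingers: 0

```text
clock: 27.85
position: [582.0, -71.0, 55.1]
tcp_rot: [[0.886, -0.465, -0.001], [-0.465, -0.886, -0.0], [-0.001, 0.0, -1.0]]
ft_force: [-0.2, -0.1, 0.2]
opening: 0.996
```

servo_tool:
  moves:
    - [[0, 0, -0.01], 0]
    - [[0, 0, -0.015], 0]
    - [[0, 0, -0.02], 0]
    - [[0, 0, -0.025], 0]
    - [[0, 0, -0.03], 0]
    - [[0, 0, -0.03], 0]
    - [[0, 0, -0.03], 0]
    - [[0, 0, 0], 0]

```text
clock: 28.85
position: [584.0, -71.2, 218.7]
tcp_rot: [[0.885, -0.465, 0.006], [-0.465, -0.885, -0.0], [0.005, -0.002, -1.0]]
ft_force: [-0.2, 0.2, -1.0]
opening: 1.003
```

servo_tool:
  moves:
    - [[-0.015, 0, 0], 0]
    - [[-0.03, 0, 0], 0]
    - [[-0.03, 0, 0], 0]
    - [[-0.03, 0, 0], 0]
    - [[-0.03, 0, 0], 0]
    - [[-0.015, 0, 0], 0]
    - [[0, 0, 0], 0]
    - [[0, 0, 0], 0]

```text
clock: 29.85
position: [450.7, -1.8, 215.3]
tcp_rot: [[0.885, -0.465, 0.001], [-0.465, -0.885, -0.0], [0.001, -0.0, -1.0]]
ft_force: [-0.3, 0.0, -0.3]
opening: 1.001
```

```bash
python3 look.py s14; python3 - <<'E'
from cell import read_camera
import cv2,numpy as np
from h import *
r=read_camera("top");np.savez("top14.npz",**r);cv2.imwrite("pics/top14.png",cv2.resize(r["frame"][150:350,200:500],None,fx=2.6,fy=2.6,interpolation=2))
P=cloud(r); g=r["frame"].max(2).astype(int)
k=np.zeros((480,640),bool);k[205:266,350:412]=1;k&=(P[...,2]>68)&(g>60)
nn,l,st,c=cv2.connectedComponentsWithStats(k.astype(np.uint8))
for i in range(1,nn):
    if st[i,4]>12: print('tab',st[i],np.median(P[l==i],0).round(1),onz(r,*c[i],84).round(1))
E
```

```text
[450.66142314  -1.81947325 215.30837746] [-0.26  0.03 -0.31] 1.0007061844522362 -117.72858351016696
dock -117.9621665518243 90.11489507563019
tab [360 216  14  15 122] [592.6 -46.8  81.1] [593.  -46.2  84. ]
tab [392 235  15  15 123] [568.9 -94.4  81.8] [568.2 -94.3  84. ]
```

View pics/s14.png

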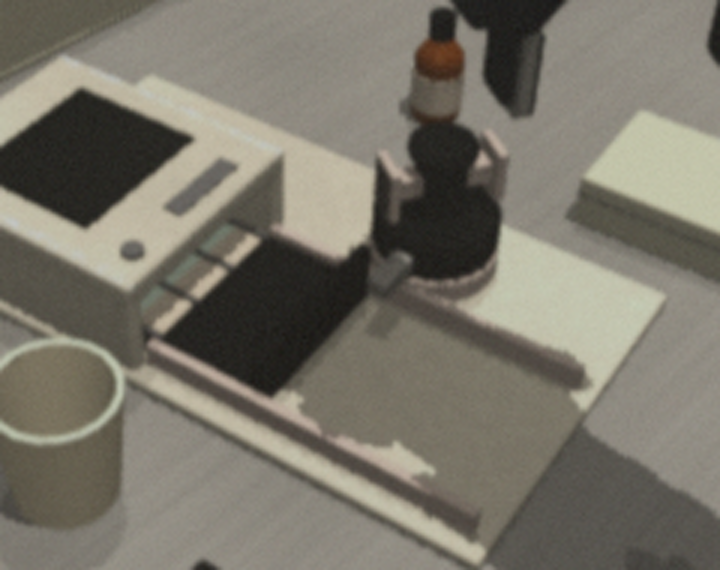

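View pics/top14.png

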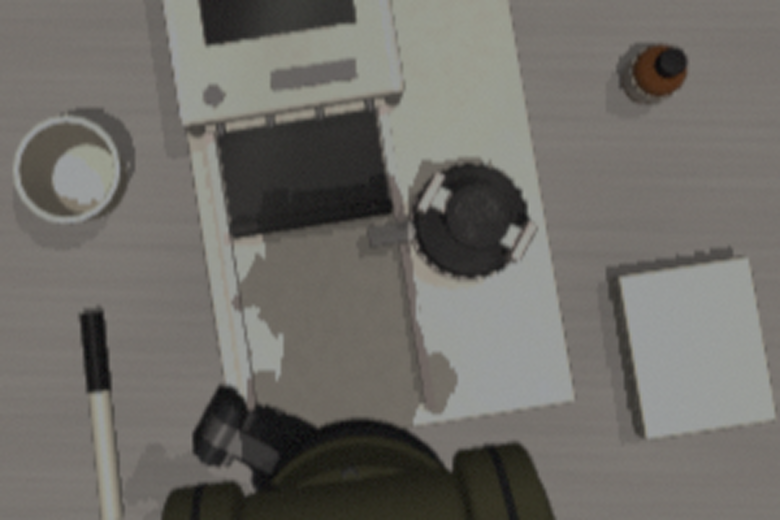

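The tabs are at the same positions as at the start, so they are out and the collar is at the locked angle. The arm lies behind the lip and nothing beside the dock has moved.

```bash
python3 -c "
from cell import manip
print(manip.finish_job())"
```

```text
the job is handed in; nothing more can be done
None
```

The job is done and handed in at about 30 s on the clock, against the 64 s limit; the interface gives no verdict.

**What I did:**
- I squeezed both tabs and turned the collar counter-clockwise until it met its stop, at about 1.25 N m.
- I let go and pushed the tray in with shut fingers until it stopped with a push of about 10 N. The lip had moved about 80 mm, to roughly 13 mm past the collar's axis.
- I squeezed again, turned the collar back to its locked stop (about 0.97 N m), let go and backed away.

**Last checks:**
- **Tabs and collar:** both tabs measured within 0.2 mm of where they stood at the start, so they are out and the collar is at the locked angle.
- **Arm and tray:** the pictures show the latch arm behind the lip and the tray fully in.
- **Surroundings:** the oil bottle, slide box, jar and marker look unmoved in the pictures; I did not measure their shift.
- **Contact:** the arm stands clear and the wrist reads under 0.5 N.

**What did not match:**
- Each squeeze first pushed the tool up with about 10 N as the pads swung forward. I eased the height by 1.5 to 3.5 mm each time.
- I misread the tool angle once, so the tool came down about 6° and 15 mm off in front of the lip. I corrected it before touching anything.

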